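Show a trainee how a test pencil is dressed

TASK

Show a trainee the order in which a test pencil is dressed by pointing down with the fingertips from above: first at the sharpened lead of the yellow pencil, then at the middle of the metal sharpener, then at the middle of the cork sanding block. At each, hold the fingertips about 1 to 4 cm above it for at least two seconds without touching it, and between them travel with the hand raised well above the things so that you come down over nothing else. Finally raise the hand well clear of the table; nothing may be touched or moved.

Things in the scene. Friction and masses are not known exactly. Their poses are not given: they have to be found in the camera images.
- yellow_pencil: yellow wooden test pencil, loose, 8 mm thick and 150 mm long, lying along its own y axis; origin at mid-length on its underside; the sharpened lead is at its -y end
- yellow_lead (a point): tip of the yellow pencil's dark lead, 74 mm from the pencil's middle, 3.5 mm above the table
- red_pencil: red wooden test pencil, same size and axes as the yellow one; bystander, not to be pointed at. The two pencils may change places
- red_lead (a point): tip of the red pencil's lead (bystander)
- sharpener: small metal pencil sharpener, loose, 15 x 25 x 14 mm high; origin at the centre of its underside, on the table
- sanding_block: brown cork block with a dark red-brown abrasive sheet, loose, 48 x 85 x 25 mm high; origin at the centre of its underside, on the table
- rubber_block: tan rubber block with a blue paper band, 25 x 52 x 18 mm high; origin at the centre of its underside; bystander. Sharpener, sanding block and rubber block may change places
- parts_pot: white round pot with a green screw lid, 45 mm across, 43 mm high; origin at the centre of its underside; bystander
There are look-alikes about, which are no part of the job. Of the things shaped like the sanding_block, the brown one is meant.

How it is judged:
On the way, in this order (a step that is already met when the one before it is completed fails the run):
1. the fingertips stay just above the yellow pencil's lead for 1.5 s (grasp point, about 19 mm behind the tips, within 20 mm sideways, 16 to 75 mm above) (horizontal distance between the grasp point and yellow_lead below 0.02 m and height (world z) of the grasp point between 0.0195 and 0.0785 m), for 1.5 s.
2. then just above the sharpener for 1.5 s (within 20 mm of its middle, 16 to 75 mm above its top) (horizontal distance between the grasp point and sharpener below 0.02 m and height (world z) of the grasp point between 0.03 and 0.089 m), for 1.5 s.
3. then just above the sanding block for 1.5 s (within 30 mm of its middle, 16 to 75 mm above its top) (horizontal distance between the grasp point and sanding_block below 0.03 m and height (world z) of the grasp point between 0.041 and 0.1 m), for 1.5 s.
At the end, for the whole second after the job is handed in: The hand is raised, the grasp point between the fingers more than 150 mm above the table; the two pencils, the sharpener, both blocks and the pot lie within 6 mm of where they started (distance of each of yellow_pencil, red_pencil, sharpener, sanding_block, rubber_block, parts_pot from where it was at the start of the episode below 0.006 m and height (world z) of the grasp point above 0.15 m); the robot touches nothing.
It fails at once if the robot touches something (contact force between any of the fingers, the arm and anything else above 0.5 N).
It fails at once if a thing is moved or lifted (distance of any of yellow_pencil, red_pencil, sharpener, sanding_block, rubber_block, parts_pot from where it was at the start of the episode above 0.008 m).
It fails at once if the hand comes down over a bystander (grasp point below 100 mm within 25 mm of its middle or the red lead) ((horizontal distance between the grasp point and red_pencil below 0.025 m and height (world z) of the grasp point below 0.1 m) or (horizontal distance between the grasp point and red_lead below 0.025 m and height (world z) of the grasp point below 0.1 m) or (horizontal distance between the grasp point and rubber_block below 0.025 m and height (world z) of the grasp point below 0.1 m) or (horizontal distance between the grasp point and parts_pot below 0.025 m and height (world z) of the grasp point below 0.1 m)).
It also fails if it takes over 56 s, if anything falls off the work surface, if the arm or the gripper's body presses on something with over 40 N, if the wrist force passes 120 N, or if a joint passes its speed limit or range.

ROBOT

A 7-joint arm with a two-finger parallel gripper is mounted at the origin on a cart in front of the work surface, level with it; the furniture and walls round the work are solid. World frame = base frame: x ahead of the robot, y to its left, z up, the work surface at z = 0. Lengths are in m, angles in rad, forces in N, time in s.
With the tool pointing down it reaches from about 0.35 to 0.9 m from the base axis. Payload 8.1 kg.
Tool frame: the origin (TCP) lies at the very end of the fingers, on their centre line; the grasp point (between the pads) lies 19 mm behind it (bot.pinch_z is the distance from the TCP to the grasp point, in m); x points along the fingers, y is the direction in which the jaws open and shut, and the axes are right-handed (so a half turn about x gives the same grasp; the last joint's range is limited). The gripper opens to 85 mm and grips with 20 to 120 N. Pads are 22 mm wide; open, the fingers measure 114 mm over their backs; the gripper's body (76 mm by 85 mm) begins 54 mm behind the grasp point. The pads swing forward as they close: fully open they stand 13 mm farther back than shut.
Start: joints at [1.032, 0.434, 0.025, 1.573, -0.012, 1.134, -0.075], TCP at [0.264, -0.567, 0.231] pointing down, gripper open.
Joint ranges: [-2.62, 2.62], [-0.44, 2.09], [-1.27, 1.32], [0.08, 2.57], [-1.32, 4.46], [0.12, 2], [-2.74, 2.74]. Speed limits (rad/s): [2.22, 2.22, 3.01, 3.01, 3.14, 3.14, 3.14].

INTERFACE

Orientations are given as a unit quaternion [x, y, z, w].
In Python, from workcell import bot gives the robot as it stands. The module is installed in compiled form; this text tells all that it offers. Calls block until the motion is done:
- bot.reach(position, orientation): joint-space move of the TCP to a pose.
- bot.move_straight(position, orientation=None, velocity=0.15): straight line of the TCP; orientation=None keeps the orientation; velocity is the mean speed in m/s.
- bot.movej(angles): joint-space move.
- bot.command_gripper(opening): finger opening in m; the grip force is fixed at half the most; returns when the fingers have stopped.
- bot.pause(seconds).
- bot.ik(position, orientation): joint angles nearest the present ones, or None.
- bot.capture(name): name is "scene" or "top" or "wrist"; returns a dict with "image" (384x512x3 uint8, red, green, blue), "camera_matrix" (3x3 intrinsics, pixels), "extrinsics" (4x4, takes a point from camera to world coordinates). Camera axes: x right, y up, looking along -z (the intrinsics and any distortion apply to the point x, -y, -z); pixel columns grow to the right and rows downward; lengths in m; the calibration is good to about 2 mm. A picture is of the moment at which its call begins. There is no depth.
A pose or a line that the arm cannot do raises bot.MotionError and nothing moves.
- bot.finish_job(): hands the job in, once; it reports no verdict.
Readings, each from a call of its own:
- bot.get_clock(): time.
- bot.get_joint_pos(): joint angles.
- bot.get_joint_vel(): joint speeds.
- bot.get_tau(): joint torques, N m.
- bot.get_eef_pos(): TCP position.
- bot.get_tcp_rot(): TCP orientation.
- bot.get_wrist_force(): force on the tool from outside, world axes, zero at the start.
- bot.get_wrist_torque(): the same for the moment, N m.
- bot.get_width(): finger opening in m.
Only numpy, scipy, OpenCV 4.12 (cv2) and the standard library are available. Lean on these libraries where they do the work, as an engineer would, in place of code of your own. Each camera call takes 0.05 s, during which the arm holds its last target.

## Working session

There is one attempt and no reset: what is moved stays moved. The work goes in short steps, each a Python script; the robot and the scene stay as the last script left them, time stands still between calls to the robot, and variables do not carry over. Pictures are saved under pics/ and viewed, and the job is handed in when it is done.

```bash
mkdir -p pics; python3 - <<'E'
from workcell import bot
import cv2,pickle
d={}
for n in ("scene","top","wrist"):
    c=bot.capture(n); d[n]=c
    cv2.imwrite(f"pics/{n}0.png",c["image"][:,:,::-1])
    print(n,c.keys(),c["camera_matrix"].round(1).tolist(),c["extrinsics"].round(3).tolist())
pickle.dump(d,open("c0.pkl","wb"))
print(bot.get_clock(),bot.get_eef_pos(),bot.get_tcp_rot(),bot.pinch_z,bot.get_width())
E
```

```text
scene dict_keys(['image', 'camera_matrix', 'extrinsics']) [[417.1, 0.0, 255.2], [0.0, 417.1, 199.0], [0.0, 0.0, 1.0]] [[0.683, 0.479, -0.552, -0.238], [-0.73, 0.458, -0.507, -0.801], [0.011, 0.749, 0.663, 0.957], [0.0, 0.0, 0.0, 1.0]]
top dict_keys(['image', 'camera_matrix', 'extrinsics']) [[449.7, 0.0, 248.9], [0.0, 449.7, 196.8], [0.0, 0.0, 1.0]] [[-0.007, 0.997, -0.077, 0.411], [-1.0, -0.008, -0.008, -0.093], [-0.008, 0.076, 0.997, 1.417], [0.0, 0.0, 0.0, 1.0]]
wrist dict_keys(['image', 'camera_matrix', 'extrinsics']) [[309.1, 0.0, 253.8], [0.0, 309.1, 192.6], [0.0, 0.0, 1.0]] [[0.422, 0.859, 0.289, 0.338], [-0.907, 0.4, 0.133, -0.531], [-0.002, -0.318, 0.948, 0.374], [0.0, 0.0, 0.0, 1.0]]
0.15 [ 0.26361964 -0.56627805  0.23071435] [-0.69026452 -0.15321304  0.69052762 -0.15242136] 0.0187 0.08546811616924939
```

View pics/scene0.png

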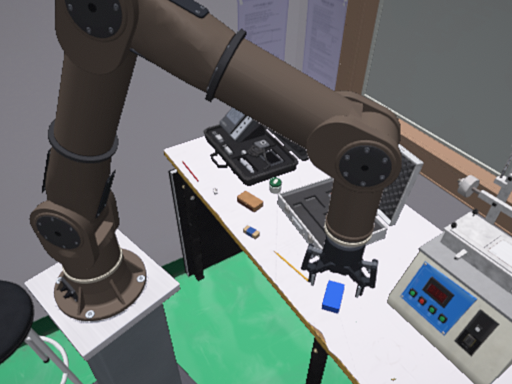

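View pics/top0.png

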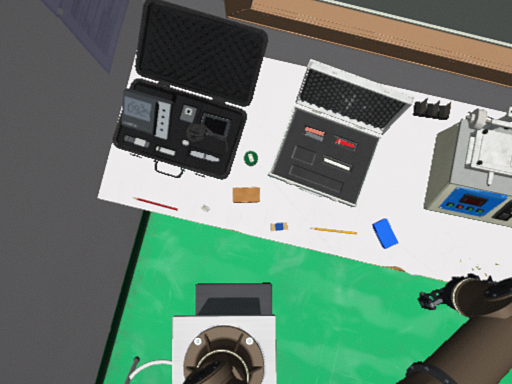

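The top view shows the red pencil at about (157,204), the sharpener (206,208), the brown block (246,195), the rubber block (279,226), the yellow pencil (334,231), the pot (251,158), and a blue decoy block at (385,233). I'll enlarge these next.

```bash
python3 - <<'E'
import cv2
im=cv2.imread("pics/top0.png")
a=cv2.resize(im[180:250,125:225],None,fx=8,fy=8,interpolation=cv2.INTER_CUBIC)
cv2.imwrite("pics/zl.png",a)
a=cv2.resize(im[180:250,225:325],None,fx=8,fy=8,interpolation=cv2.INTER_CUBIC)
cv2.imwrite("pics/zm.png",a)
a=cv2.resize(im[210:260,300:400],None,fx=8,fy=8,interpolation=cv2.INTER_CUBIC)
cv2.imwrite("pics/zr.png",a)
E
```

```text
(no output)
```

View pics/zl.png

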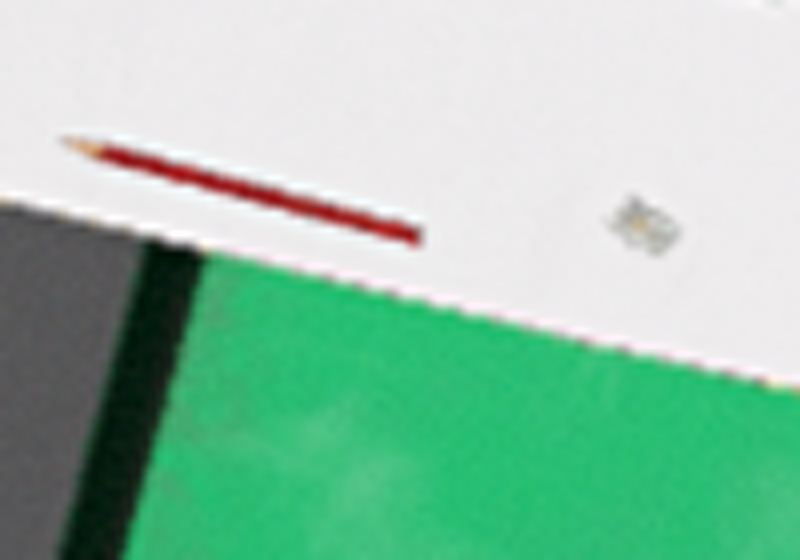

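View pics/zm.png

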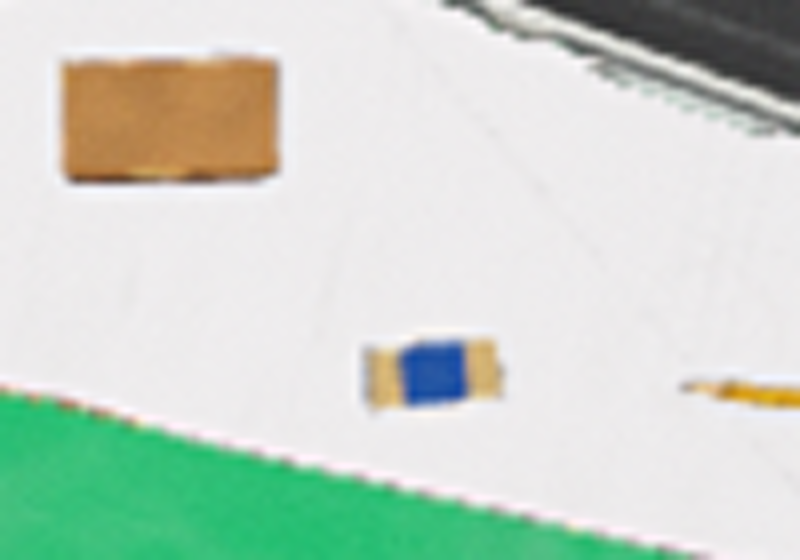

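View pics/zr.png

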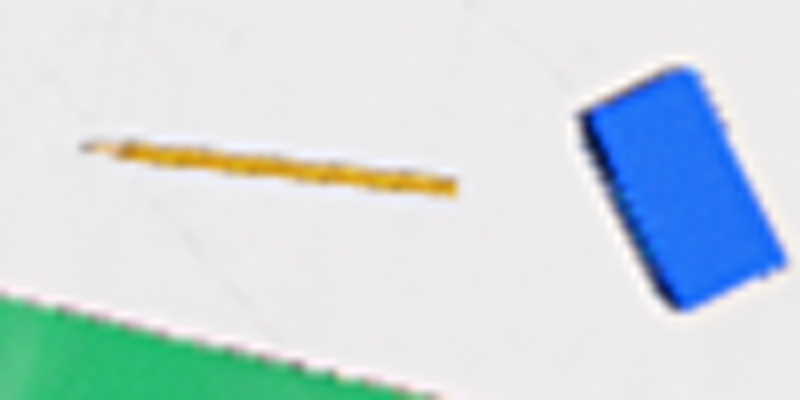

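View pics/wrist0.png

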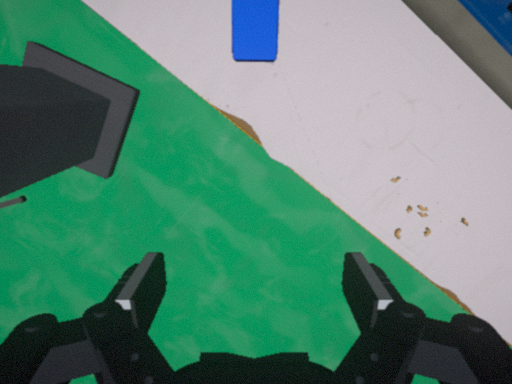

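The enlargements put the yellow lead tip at top pixel (310,228), the sharpener centre near (205.6,207.8), the cork top centred near (246,194.5), and the red lead at (133,197).

```bash
cat > h.py <<'E'
import numpy as np,pickle
def px(d,u,v,z):
    K=d["camera_matrix"];E=d["extrinsics"]
    r=np.array([(u-K[0,2])/K[0,0],-(v-K[1,2])/K[1,1],-1.]);r=E[:3,:3]@r
    o=E[:3,3];return o+r*(z-o[2])/r[2]
def proj(d,p):
    K=d["camera_matrix"];E=d["extrinsics"]
    q=E[:3,:3].T@(np.asarray(p)-E[:3,3]);return K[0,0]*q[0]/-q[2]+K[0,2],K[1,1]*-q[1]/-q[2]+K[1,2]
E
python3 - <<'E'
from h import *
import cv2
d=pickle.load(open("c0.pkl","rb"))
t=d["top"]
z=lambda x,y,ox,oy:((x+.5)/8-.5+ox,(y+.5)/8-.5+oy)
P={}
for n,u,h in [("ytip",z(80,147,300,210),.0035),("yend",z(458,187,300,210),.004),("rtip",z(62,140,125,180),.0035),("rend",z(421,237,125,180),.004),
 ("sharp",z(645,226,125,180),.010),("cork",z(171,114,225,180),.025),("corkTL",z(62,59,225,180),.025),("corkTR",z(279,59,225,180),.025),("corkBL",z(66,172,225,180),.025),("rub",z(433,373,225,180),.018),("pot",(251,158),.043)]:
    P[n]=px(t,*u,h); print(n,P[n].round(4),np.linalg.norm(P[n][:2]).round(3),np.array(proj(d["scene"],P[n])).round(1))
print(np.linalg.norm(P["ytip"]-P["yend"]),np.linalg.norm(P["rtip"]-P["rend"]),np.linalg.norm(P["corkTL"]-P["corkTR"]),np.linalg.norm(P["corkTL"]-P["corkBL"]))
im=d["scene"]["image"][:,:,::-1]
a=cv2.resize(im[150:290,170:320],None,fx=4,fy=4,interpolation=cv2.INTER_CUBIC)
for n in P:
    u,v=proj(d["scene"],P[n]); c=(int((u-170)*4+2),int((v-150)*4+2)); cv2.drawMarker(a,c,(255,0,255),cv2.MARKER_CROSS,10,1)
cv2.imwrite("pics/sc_z.png",a)
E
```

```text
ytip [ 0.4202 -0.271   0.0035] 0.5 [272.6 250.5]
yend [ 0.4035 -0.4181  0.004 ] 0.581 [307.8 280.7]
rtip [0.5215 0.2865 0.0035] 0.595 [180.9 160.4]
rend [0.4821 0.1443 0.004 ] 0.503 [197.5 181.2]
sharp [0.4854 0.0555 0.01  ] 0.489 [214.9 190.5]
cork [ 0.5272 -0.0727  0.025 ] 0.532 [249.6 198.3]
corkTL [ 0.549  -0.0305  0.025 ] 0.55 [245.1 189.7]
corkTR [ 0.5483 -0.1149  0.025 ] 0.56 [263.1 201.1]
corkBL [ 0.5049 -0.0319  0.025 ] 0.506 [236.4 196. ]
rub [ 0.4262 -0.1736  0.018 ] 0.46 [250.6 230.2]
pot [ 0.6364 -0.0894  0.043 ] 0.643 [274.8 181.6]
0.14808952653133403 0.14754769782758262 0.0843354653623705 0.04405324090578917
```

View pics/sc_z.png

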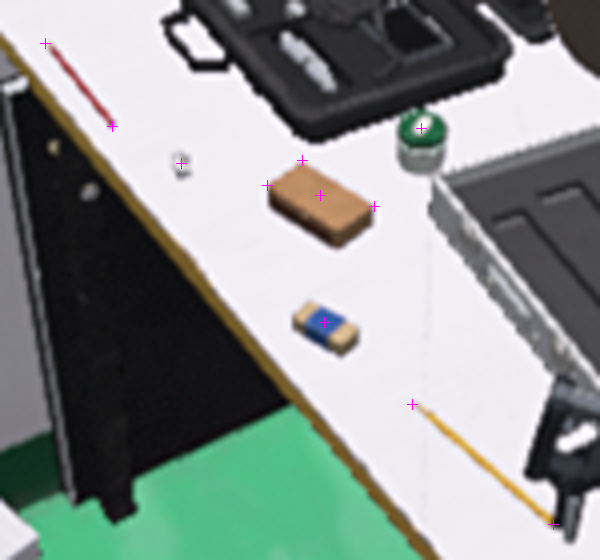

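The pencil lengths (148 mm and 148 mm) and the cork size (84 x 44 mm) agree with the given dimensions. Projected into the scene view, the points land on the right things. Next I'll close the fingers while high and check the IK.

```bash
python3 - <<'E'
from workcell import bot
import cv2,numpy as np
from h import *
from scipy.spatial.transform import Rotation as R
q=bot.get_tcp_rot(); print(R.from_quat(q).as_matrix().round(3))
bot.command_gripper(0.0)
for p in ([.4202,-.271,.22],[.4202,-.271,.0285],[.4854,.0555,.039],[.5272,-.0727,.05]):
    for a in (0,-40):
        qq=(R.from_euler('z',a,degrees=True)*R.from_quat(q)).as_quat()
        s=bot.ik(p,qq); print(p,a,None if s is None else np.round(s,2))
bot.move_straight([.4202,-.271,.22],q)
c=bot.capture("wrist");cv2.imwrite("pics/w1.png",c["image"][:,:,::-1]);pickle.dump(c,open("c1.pkl","wb"))
print(bot.get_clock(),bot.get_eef_pos(),bot.get_width(), proj(c,[.4202,-.271,.0035]))
E
```

```text
[[-0.001  0.422 -0.907]
 [ 0.001 -0.907 -0.422]
 [-1.    -0.001  0.   ]]
[0.4202, -0.271, 0.22] 0 [ 0.55  0.25 -0.1   1.88  0.03  1.01 -0.7 ]
[0.4202, -0.271, 0.22] -40 [ 0.45  0.24  0.02  1.89 -0.01  1.01 -1.36]
[0.4202, -0.271, 0.0285] 0 [ 0.52  0.51 -0.08  2.07  0.07  0.56 -0.74]
[0.4202, -0.271, 0.0285] -40 [ 0.43  0.51  0.05  2.08 -0.05  0.55 -1.32]
[0.4854, 0.0555, 0.039] 0 [ 0.02  0.5  -0.32  2.08  0.27  0.6  -1.62]
[0.4854, 0.0555, 0.039] -40 [-0.06  0.49 -0.22  2.09  0.19  0.58 -2.24]
[0.5272, -0.0727, 0.05] 0 [ 0.22  0.53 -0.24  1.97  0.19  0.67 -1.28]
[0.5272, -0.0727, 0.05] -40 [ 0.07  0.51 -0.04  1.98  0.03  0.64 -1.83]
3.35 [ 0.41994194 -0.2715287   0.21997647] 0.00013828381528642968 (np.float64(254.61875894064804), np.float64(161.7341630271134))
```

View pics/w1.png

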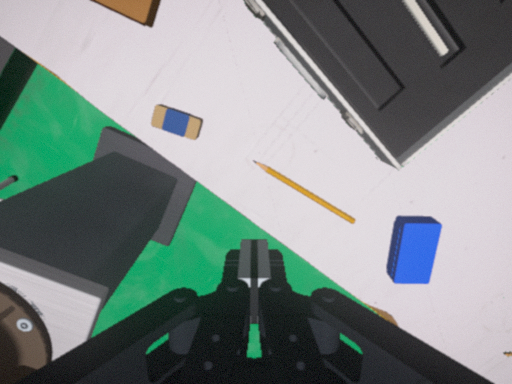

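The wrist view shows the lead tip at (254,161), and the prediction was (254.6,161.7), so they agree. I'll go down over the lead, come back up, and look at the next targets.

```bash
python3 - <<'E'
from workcell import bot
import cv2
from h import *
bot.move_straight([.4202,-.271,.0285],velocity=.1)
bot.pause(2.5)
print(bot.get_eef_pos(),bot.get_wrist_force(),bot.get_clock())
c=bot.capture("wrist");cv2.imwrite("pics/w2.png",c["image"][:,:,::-1])
bot.move_straight([.4202,-.271,.22],velocity=.15)
bot.move_straight([.4854,.0555,.22],velocity=.15)
c=bot.capture("wrist");cv2.imwrite("pics/w3.png",c["image"][:,:,::-1])
print(bot.get_clock(),bot.get_eef_pos(),proj(c,[.4854,.0555,.01]),proj(c,[.5272,-.0727,.025]))
E
```

```text
[ 0.42019051 -0.27099145  0.02848681] [-0.90309554 -0.00433484 -0.14986907] 7.9167
11.8083 [0.48535948 0.0549217  0.21997851] (np.float64(254.4636315335338), np.float64(163.1511124242004)) (np.float64(371.9815546711408), np.float64(179.92603220260864))
```

View pics/w2.png

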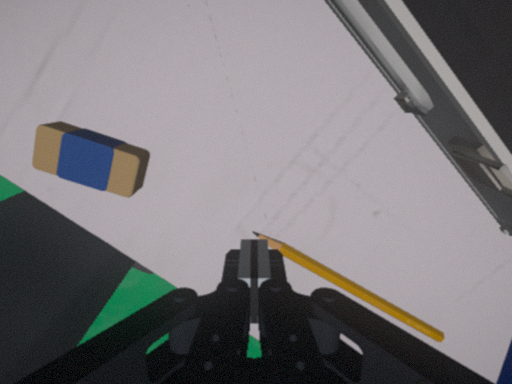

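View pics/w3.png

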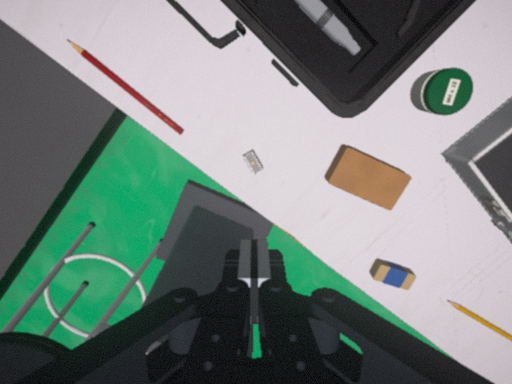

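In w2 the closed fingertips hang just above the lead, which is at (255,234). In w3 the sharpener at (253,161) and the cork top at (371,178) are within 2–3 px of prediction, so I'll continue.

```bash
python3 - <<'E'
from workcell import bot
import cv2
from h import *
bot.move_straight([.4854,.0555,.039],velocity=.1); bot.pause(2.5)
print(bot.get_eef_pos(),bot.get_wrist_force(),bot.get_clock())
c=bot.capture("wrist");cv2.imwrite("pics/w4.png",c["image"][:,:,::-1])
bot.move_straight([.4854,.0555,.22])
bot.move_straight([.5272,-.0727,.22])
bot.move_straight([.5272,-.0727,.05],velocity=.1); bot.pause(2.5)
print(bot.get_eef_pos(),bot.get_wrist_force(),bot.get_clock())
c=bot.capture("wrist");cv2.imwrite("pics/w5.png",c["image"][:,:,::-1])
bot.move_straight([.5272,-.0727,.25])
bot.pause(.5)
c=bot.capture("top");cv2.imwrite("pics/top1.png",c["image"][:,:,::-1])
c=bot.capture("scene");cv2.imwrite("pics/scene1.png",c["image"][:,:,::-1])
print(bot.get_eef_pos(),bot.get_wrist_force(),bot.get_clock())
E
python3 -c "
import cv2,numpy as np
cv2.imwrite('pics/w45.png',cv2.resize(np.hstack([cv2.imread('pics/w4.png'),cv2.imread('pics/w5.png')]),(800,300)))"
```

```text
[0.4853922  0.05548943 0.03899583] [ 0.08699206 -0.14631085 -0.60999032] 16.2667
[ 0.52720205 -0.07268744  0.04998705] [-0.11282735  0.12895133 -0.77439494] 23.075
[ 0.52718839 -0.07270016  0.24996711] [ 0.10072125  0.53910975 -0.54541634] 25.2083
```

View pics/w45.png

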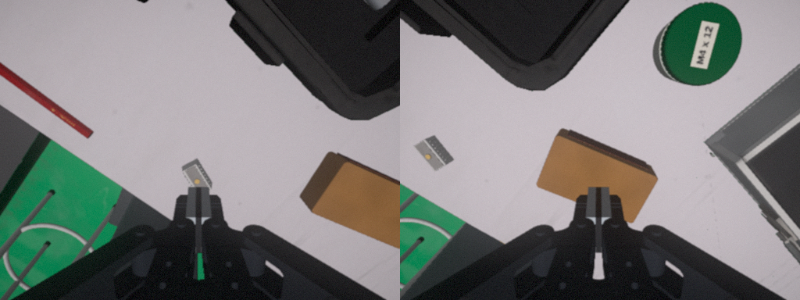

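View pics/top1.png

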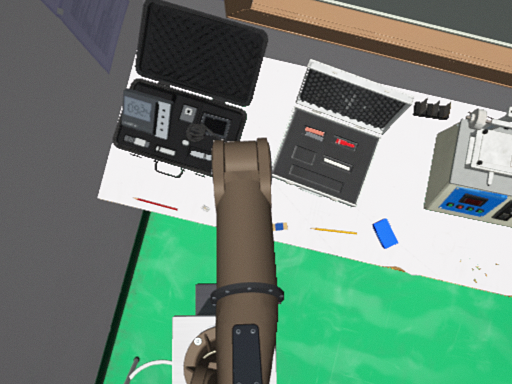

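The wrist views show the fingertips over the sharpener and then over the middle of the cork. In the top view, everything not hidden by the arm is where it was: red pencil (157,204), sharpener (206,208) and yellow pencil (334,231). The hand is at 0.25 m, so I'm handing in.

```bash
python3 - <<'E'
from workcell import bot
bot.finish_job(); print(bot.get_clock())
E
```

```text
the job is handed in; nothing more can be done
the job is handed in; nothing more can be done
```

The job is done and handed in at about 25 s on the robot's clock, against the 56 s limit; it gives no verdict.

With the fingers closed, I pointed in order at the yellow lead, the sharpener and the cork sanding block. Each hold lasted about 2.5 s with the fingertips about 25 mm above the target. Between targets the fingertips travelled at 0.22 m, and at the end I raised them to 0.25 m.

- **Positions:** The measured points agreed with the given sizes, and the wrist camera confirmed each target to within 3 pixels. The held positions matched the commanded ones to within 0.1 mm.
- **Contact:** Wrist force readings stayed below about 1 N. They never read exactly zero, even in free air (0.1 to 0.9 N per axis), so they cannot rule out very light contact, but nothing in the images suggests any.
- **Nothing moved:** By eye, the final top view shows the pencils, sharpener and blue block where they started. The arm hid the cork block, the pot and part of the rubber block in that view. I saw the cork block and the pot standing normally in the wrist view during the last hold, but did not measure them again after the final rise.

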